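# Set the length stop of the slicing board

### The arm

A 6-joint arm with a two-finger parallel gripper is mounted at the origin on a cart in front of the work surface, level with it; the furniture and walls round the work are solid. World frame = base frame: x ahead of the robot, y to its left, z up, the work surface at z = 0. Lengths are in mm, angles in rad, forces in N, time in s.
With the tool pointing down it reaches from about 300 to 775 mm from the base axis. Payload 14.6 kg.
Tool frame: the origin (TCP) lies between the finger pads; the fingertips stand 25 mm ahead of it and the grasp point (between the pads) lies 6 mm ahead of it; z points along the fingers, y is the line along which they close (so a half turn about z gives the same grasp; the last joint's range is limited). The gripper opens to 94 mm and grips with 3 to 60 N. Pads are 16 mm wide; open, the fingers measure 119 mm over their backs; the gripper's body (75 mm by 177 mm) begins 78 mm behind the grasp point.
Start: joints at [1.086, 0.3, 1.521, -0, 1.321, -0.067], TCP at [223.159, 502.682, 230.446] pointing down, gripper open.
Joint ranges: [-3.03, 3.03], [-0.79, 2.21], [0.23, 2.52], [-1.04, 4.18], [0, 3.07], [-2.55, 2.55]. Speed limits (rad/s): [2.22, 2.22, 2.57, 3.14, 3.14, 3.14].

### API

Orientations are given as [roll, pitch, yaw] about the fixed x, y, z axes, in that order (R = Rz(yaw) Ry(pitch) Rx(roll)).
In Python, from cell import manip gives the robot as it stands. The module is installed in compiled form; this text tells all that it offers.
- The arm moves only by the tool step_arm, never from a script. Its argument "series" is one flat list of numbers, 5 for each row, row after row: the shift along the world's x, y, z in mm, then the turn about the world's z in rad, then the closure, from 0 (fully open) to 1 (shut). In form: [dx, dy, dz, spin, jaw, dx, dy, dz, spin, jaw, ...]. A call has 1 to 20 rows; each row shifts and turns the commanded pose from where the row before left it; what a row does not reach is not made up. A row lasts 1/8 s, in which the tool goes at most 62.5 mm and 10.7 degrees, less where a joint would pass 70% of its speed; a pose out of reach is approached as far as the arm can. A call is refused whole if a number of a shift passes 62.5 or a number of a turn 0.188, either way. A call with a gripper value outside its range is refused whole. The fingers move at their own pace and stop on an object; "squeeze" is the grip in N (left out, the last holds). Time passes only in rows, so rows that do not move let the fingers close. It gives the time, the measured TCP pose, the force, the opening and the grip force at its end, in the units of the state.
- manip.read_state(): the state, without advancing time (a new reading comes with each control period).
- manip.camera(name): name is "side" or "top" or "wrist"; returns (picture, depth): 420x560x3 uint8, blue, green, red; 420x560 float32, mm along the optical axis (not along the pixel's ray), 0 where there is no reading.
- manip.camera_info(name): a dict with "fovy" (degrees; the focal length in pixels is half the picture's height over the tangent of half this angle, whatever the lens; pixels are square), "cx", "cy" (the principal point, pixels), "eye" and "orientation" of the camera in the world. Camera axes: x right, y down, z forward; pixel columns grow to the right and rows downward; lengths in mm; the calibration is good to about 2 mm. A picture is of the moment at which its call begins: read the wrist's pose just before it. camera_info takes no time and is no camera call; for the wrist camera it gives the pose at the moment of the call.
- manip.sign_off(): hands the job in; it is judged then, once.
The state is a dict: "clock": time; "joints": joint angles; "qd": joint speeds; "effort": joint torques, N m; "eef_pos": TCP position; "eef_rot": TCP orientation; "wrist_force": force on the tool from outside, world axes, zero at the start; "moment": the same for the moment, N m; "finger_gap": finger opening in mm; "finger_force": force on a finger pad.
Only numpy, scipy, OpenCV 4.12 (cv2) and the standard library are available. Lean on these libraries where they do the work, as an engineer would, in place of code of your own. Each camera call takes 0.05 s, during which the arm holds its last target. There are 200 camera calls.

### The job

Set the stop of the slicing board for the next loaf: loosen its clamp lever by swinging it fully open, slide the stop along the rail until its pointer is opposite the chevron-shaped marker (not the round one), then swing the lever fully back so that the stop is locked there, and let go.

Things in the scene. Friction and masses are not known exactly. Their poses are not given: they have to be found in the camera images.
- stop: Dark steel saddle, 56 mm square, on the rail of a pale fixed board. Origin: rail line, mid-saddle, at board top (z 0.022). x across the rail away from robot, y along it (robot's left), turned up to 0.2 rad; slides 130 mm each way from mid-rail, 6 N. Pointer in front at y=0. Fence to pinch from above and slide: upright wooden plate 12 mm thick in y, centred at y=-22, x -117 to -24, z 6 to 48 mm.
- stop_lever (a joint): Angle (rad) of the clamp lever on the saddle, turning level about the vertical through the stop's origin with 0.15 to 0.25 N m; stays where left. 0 = locked, arm along the stop's +y; grows clockwise seen from above to 1.4 at its end stop = fully open, arm nearly along the stop's +x. It grips below about 0.8 (do not force the stop then) and frees above.
- lever_knob (a point): Centre of the top of the upright black knob at the end of the steel clamp lever: round, 18 mm in diameter, 50 mm tall (38 mm of it above the arm), 65 mm from the lever's turning axis; its top is 98 mm above the stop's origin (z = 0.120). Pinch it from above, fingertips clear of the arm, and lead it round.
- marker_chevron: The mark: flat dark steel chevron (V), about 30 x 28 x 4 mm, fixed on the darker strip in front of the rail, point towards the rail. Origin: middle of its underside, 56 mm in front of the rail line; axes parallel to the stop's. The stop is at the mark when both have the same y along the rail. A round disc marker (24 mm) on the strip's other half is not the mark.

How it is judged:
By the outcome, as a careful person would: the job done as asked, in the order asked, and still so for the second after the job is handed in, with the robot touching nothing.
It also fails if it takes over 54 s, if anything falls off the work surface, if the arm or the gripper's body presses on something with over 40 N, if the wrist force passes 120 N, or if a joint passes its speed limit or range.

## Working session

There is one attempt and no reset: what is moved stays moved. The work goes in short steps, Python scripts to look and compute and a tool call to move; the robot and the scene stay as the last step left them, time stands still between calls to the robot, and variables do not carry over. Pictures are saved under pics/ and viewed, at most 12 in all, crops included, and the job is handed in when it is done.

Besides the shell and the picture viewer there is one more tool, called as name(argument=value, ...) on one line, values as JSON. step_arm: Moves the arm, as the interface text tells. Its arguments: {"type":"object","properties":{"series":{"type":"array"},"squeeze":{"type":"number"}},"required":["series"]}

```bash
mkdir -p pics; cat > h.py <<'E'
import numpy as np, cv2
from cell import manip
def cam(n):
    i=manip.camera_info(n); p,d=manip.camera(n); return i,p,d
def Rot(o):
    o=np.array(o,float)
    if o.shape==(3,3): return o
    r,p,y=o; c,s=np.cos,np.sin
    Rx=np.array([[1,0,0],[0,c(r),-s(r)],[0,s(r),c(r)]]);Ry=np.array([[c(p),0,s(p)],[0,1,0],[-s(p),0,c(p)]]);Rz=np.array([[c(y),-s(y),0],[s(y),c(y),0],[0,0,1]])
    return Rz@Ry@Rx
def f(i,h=420): return h/2/np.tan(np.radians(i['fovy'])/2)
def ray(i,u,v,z):
    d=Rot(i['orientation'])@np.array([(u-i['cx'])/f(i),(v-i['cy'])/f(i),1]); e=np.array(i['eye'],float)
    return e+d*(z-e[2])/d[2]
def cloud(i,d):
    v,u=np.mgrid[:420,:560]; P=np.stack([(u-i['cx'])/f(i)*d,(v-i['cy'])/f(i)*d,d],-1)
    return P@Rot(i['orientation']).T+np.array(i['eye'])
E
python3 - <<'E'
from h import *
s=manip.read_state(); print(s)
ims=[]
for n in('top','side'):
    i,p,d=cam(n); print(n,i); cv2.imwrite(f'pics/{n}0.png',p); np.savez(f'{n}0.npz',p=p,d=d)
E
```

```text
{'clock': 0.0, 'joints': array([ 1.08638895e+00,  3.00472448e-01,  1.52159244e+00, -1.08741755e-05,
        1.32068719e+00, -6.65930411e-02]), 'qd': array([-1.28022194e-03, -2.55466070e-05, -4.61559278e-04, -6.73756762e-04,
       -2.78690668e-05, -1.66301820e-04]), 'effort': array([-2.42972907e-03, -5.31793892e+01, -3.52745891e+01,  7.08580320e-02,
        2.42775731e-02, -8.43403086e-05]), 'eef_pos': array([223.06159563, 502.47809897, 229.88076579]), 'eef_rot': array([-3.14043510e+00, -6.66431056e-05,  2.72378097e+00]), 'wrist_force': array([-0.62917716, -0.69612644, -0.18994214]), 'moment': array([ 0.03174049, -0.07711439, -0.04082678]), 'finger_force': 0.0, 'finger_gap': 93.87345369534884}
top {'fovy': 42.43973933735492, 'cx': 284.4467613071853, 'cy': 207.32628277197952, 'eye': array([452.99034753,  74.14264966, 964.89248622]), 'orientation': array([-3.04930031, -0.04069426, -1.5443449 ])}
side {'fovy': 52.30024643104941, 'cx': 273.9621175670583, 'cy': 207.7667221569556, 'eye': array([ 588.54383529, -646.83851697,  614.74531492]), 'orientation': array([-2.20503717,  0.01687553,  0.07382147])}
```

View pics/top0.png

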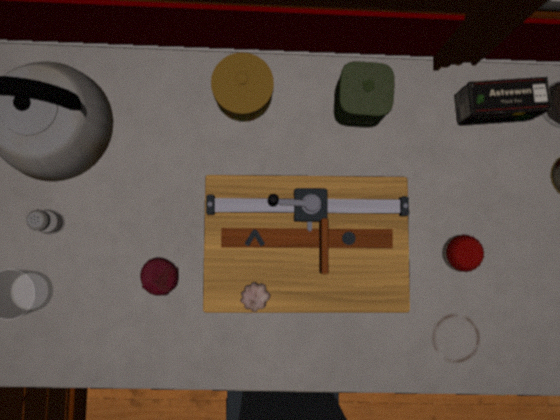

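View pics/side0.png

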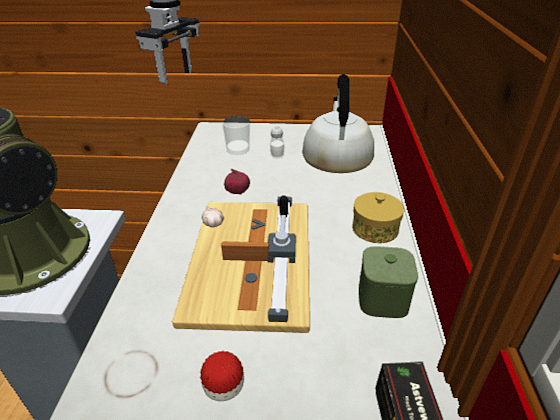

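Top view: chevron at (255,238), disc (349,239), knob (273,200), saddle about (311,205), and fence running from (324,220) to (324,272). The side view agrees, and the garlic at (255,296) lies close to where the fence will go. Now I'll measure these points.

```bash
python3 - <<'E'
from h import *
i=manip.camera_info('top'); D=np.load('top0.npz'); p,d=D['p'],D['d']; C=cloud(i,d)
hsv=cv2.cvtColor(p,cv2.COLOR_BGR2HSV)
g=p.max(2)
def blob(roi,m,z,name):
    u0,v0,u1,v1=roi; mm=np.zeros_like(m,np.uint8); mm[v0:v1,u0:u1]=m[v0:v1,u0:u1]
    n,l,s,c=cv2.connectedComponentsWithStats(mm); k=1+np.argmax(s[1:,4]); 
    pts=cv2.findContours((l==k).astype(np.uint8),0,2)[0][0]; r=cv2.minAreaRect(pts)
    w=ray(i,*c[k],z); print(name,'px',c[k].round(1),s[k],'rect',np.round(r[0],1),np.round(r[1],1),round(r[2],1),'w',w.round(1),'rectw',ray(i,*r[0],z).round(1),'depth z',np.median(C[...,2][l==k]).round(1)); return l==k
blob((240,225,272,250),g<75,24,'chev')
blob((335,228,362,250),g<75,24,'disc')
blob((262,190,284,212),g<50,120,'knob')
rail=blob((216,190,400,222),(g>110)&(hsv[...,1]<70),30,'rail')
v,u=np.nonzero(rail); sel=(u<262)|(u>335)
cols=[c for c in list(range(220,260))+list(range(335,396))]; P=[]
for c in cols:
    r=v[u==c]
    if len(r): P.append([c,r.mean()])
P=np.array(P); zr=np.median(C[rail][:,2]); W=np.array([ray(i,a,b,zr)[:2] for a,b in P]); k=np.polyfit(W[:,1],W[:,0],1); print('rail z',zr,'x=',k,'theta',-np.arctan(k[0]))
# fence top: depth z
for q in [(324,230),(324,240),(324,260),(324,268),(311,203),(309,227),(297,195),(325,195)]: print(q,C[q[1],q[0]].round(1),p[q[1],q[0]])
H=C[...,2]; m=(abs(H-70)<7)&(np.mgrid[:420,:560][0]>222); blob((310,222,340,280),m,70,'fence')
m=(abs(H-56)<0); 
print('gar',C[290:305,245:265,2].max())
cr=cv2.resize(p[180:320,200:415],None,fx=3.6,fy=3.6,interpolation=2); cv2.imwrite('pics/crop1.png',cv2.convertScaleAbs(cr,alpha=1.6))
E
```

```text
chev px [254.3 238. ] [245 229  20  17 177] rect [254.5 237. ] [16. 19.] 90.0 w [486.1  89.2  24. ] rectw [487.8  88.8  24. ] depth z 25.4
disc px [348.4 237.8] [342 231  14  15 159] rect [348.5 238. ] [13.4 13.4] 45.0 w [491.  -75.1  24. ] rectw [490.7 -75.3  24. ] depth z 25.2
knob px [272.8 199.5] [268 194  11  12  96] rect [272.8 199.2] [ 9.9 10.6] 45.0 w [543.9  60.5 120. ] rectw [544.3  60.5 120. ] depth z 118.3
rail px [363.3 205.5] [328 199  72  14 986] rect [363.5 205.5] [13. 71.] 90.0 w [547.9 -99.5  30. ] rectw [548.  -99.8  30. ] depth z 35.6
rail z 35.592203331667065 x= [-2.34615396e-02  5.44942390e+02] theta 0.023457236224473495
(324, 230) [501.1 -27.   68.7] [23 57 98]
(324, 240) [484.5 -27.5  67.2] [ 22  52 100]
(324, 260) [451.4 -27.9  69.4] [19 48 94]
(324, 268) [438.2 -28.3  68.2] [23 54 92]
(311, 203) [545.1  -3.9  73.3] [105  96  99]
(309, 227) [507.7  -5.2  28.9] [105  97 101]
(297, 195) [559.9  18.6  55.1] [50 51 47]
(325, 195) [561.2 -28.9  56.2] [44 42 41]
fence px [324.4 248.2] [321 223   8  51 396] rect [324.5 248. ] [50.  7.] 90.0 w [470.8 -28.1  70. ] rectw [471.2 -28.3  70. ] depth z 68.9
gar 964.8924862161085
```

View pics/crop1.png

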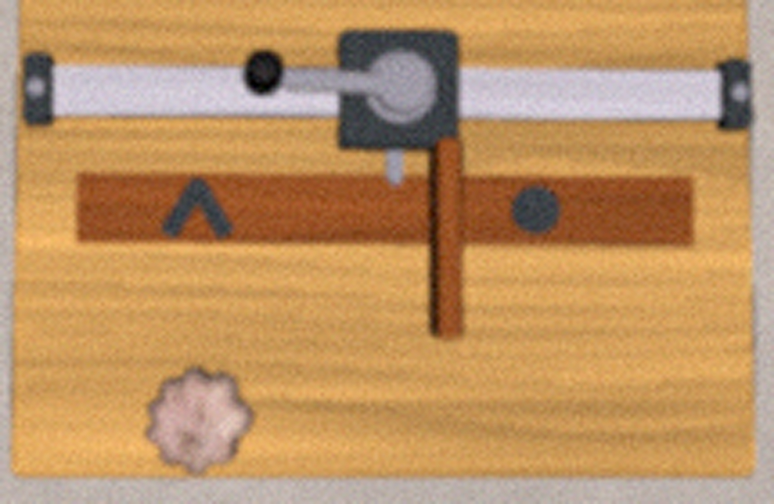

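The chevron is at (487,89) and the disc at (491,-75). The knob is at (544,60.5), 65 mm from the saddle axis at (545.5,-4.5), so the lever is locked. Rail turn is 0.0235 rad and the travel needed is about +95 mm. Next I move above the knob with the jaws tangential to its arc.

step_arm(series=[23,-31.6,-3,-0.081,0,23,-31.6,-3,-0.081,0,23,-31.6,-3,-0.081,0,23,-31.6,-3,-0.081,0,23,-31.6,-3,-0.081,0,23,-31.6,-3,-0.081,0,23,-31.6,-3,-0.081,0,23,-31.6,-3,-0.081,0,23,-31.6,-3,-0.081,0,23,-31.6,-3,-0.081,0,23,-31.6,-3,-0.081,0,23,-31.6,-3,-0.081,0,23,-31.6,-3,-0.081,0,22,-31.2,-3,-0.081,0,0,0,0,0,0.4,0,0,0,0,0.4], squeeze=25)

```text
clock: 2.1
eef_pos: [543.8, 61.0, 188.2]
eef_rot: [-3.141, -0.0, 1.591]
wrist_force: [0.1, 0.3, -0.5]
finger_gap: 77.4
finger_force: 0.0
```

```bash
python3 - <<'E'
from h import *
s=manip.read_state(); print(s['clock'],s['eef_pos'],s['eef_rot'],s['finger_gap'],s['wrist_force'])
i,p,d=cam('wrist'); print(i); cv2.imwrite('pics/w1.png',p); np.savez('w1.npz',p=p,d=d)
E
```

```text
2.1 [543.77354667  61.02028246 188.18502925] [-3.14087706e+00 -1.18578282e-04  1.59054400e+00] 77.43032689563206 [ 0.06608666  0.27397317 -0.5277463 ]
{'fovy': 58.90414364153701, 'cx': 279.4795638438314, 'cy': 208.40100908004516, 'eye': array([541.41090663, 142.76504496, 343.41296446]), 'orientation': array([2.85348152e+00, 3.59423455e-05, 1.96074753e-02])}
```

View pics/w1.png

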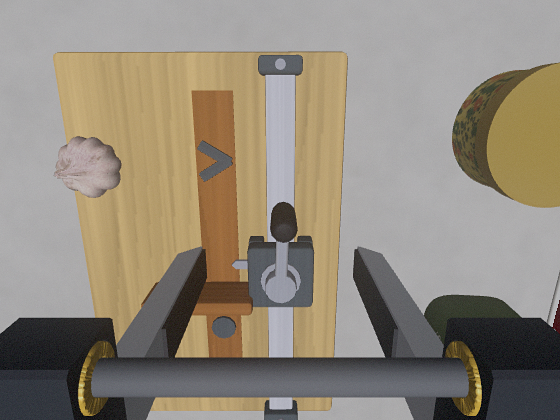

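Wrist view: knob top at about (284,212), chevron at (215,161), pointer at (238,265). I'll cross-check their positions before descending.

```bash
python3 - <<'E'
from h import *
i=manip.camera_info('wrist'); p=np.load('w1.npz')['p']; g=p.max(2)
def b(roi,m,z,nm):
    u0,v0,u1,v1=roi; mm=np.zeros(m.shape,np.uint8); mm[v0:v1,u0:u1]=m[v0:v1,u0:u1]
    n,l,s,c=cv2.connectedComponentsWithStats(mm);k=1+np.argmax(s[1:,4]); x,y,w,h,a=s[k]
    print(nm,s[k],ray(i,*c[k],z).round(1),'ends y',ray(i,c[k][0],y-.5,z).round(1),ray(i,c[k][0],y+h-.5,z).round(1))
b((190,130,240,190),g<100,26,'chev'); b((205,310,240,345),g<100,26,'disc')
for q in [(284,205),(284,212),(284,218)]: print(q,ray(i,*q,120).round(1))
print('pointer',ray(i,238,265,29).round(1),'axis',ray(i,281,284,73).round(1))
E
```

```text
chev [198 140  35  42 556] [485.9  90.9  26. ] ends y [486.5 108.5  26. ] [485.4  72.3  26. ]
disc [212 316  24  22 380] [490.3 -73.1  26. ] ends y [490.6 -60.9  26. ] [490.  -85.8  26. ]
(284, 205) [545.5  79.1 120. ]
(284, 212) [545.6  74.5 120. ]
(284, 218) [545.7  70.5 120. ]
pointer [506.   -5.4  29. ] axis [545.5  -0.7  73. ]
```

Both views agree to within the 2 mm calibration. I'll descend on the knob to TCP z 115, which puts the tips about 8 mm above the arm, and close.

step_arm(series=[0.2,-0.3,-15,0,0.4,0,0,-15,0,0.4,0,0,-15,0,0.4,0,0,-14,0,0.4,0,0,-14,0,0.4,0,0,0,0,0.6,0,0,0,0,0.8,0,0,0,0,1,0,0,0,0,1,0,0,0,0,1], squeeze=25)

```text
clock: 3.4
eef_pos: [544.8, 60.6, 115.9]
eef_rot: [3.14, -0.0, 1.59]
wrist_force: [2.6, 1.5, 1.0]
finger_gap: 17.4
finger_force: 25.0
```

step_arm(series=[6.5,-0.2,0,-0.1,1,6.4,-0.8,0,-0.1,1,6.3,-1.5,0,-0.1,1,6.2,-2.1,0,-0.1,1,5.9,-2.7,0,-0.1,1,5.6,-3.3,0,-0.1,1,5.3,-3.8,0,-0.1,1])

```text
clock: 4.28
eef_pos: [586.4, 45.9, 115.6]
eef_rot: [-3.141, 0.001, 0.887]
wrist_force: [-3.9, -0.8, 4.5]
finger_gap: 17.0
finger_force: 25.0
```

step_arm(series=[4.9,-4.3,0,-0.1,1,4.4,-4.8,0,-0.1,1,3.9,-5.2,0,-0.1,1,3.4,-5.6,0,-0.1,1,2.8,-5.9,0,-0.1,1,2.2,-6.1,0,-0.1,1,1.6,-6.3,0,-0.1,1,0.3,-1.6,0,-0.02,1,0,0,0,0,1,0,0,0,0,1])

```text
clock: 5.52
eef_pos: [608.3, 6.6, 115.4]
eef_rot: [-3.14, 0.005, 0.17]
wrist_force: [-15.7, 2.2, 9.1]
finger_gap: 17.4
finger_force: 25.0
```

step_arm(series=[-1.5,-1.5,0,-0.01,1,0,-1,0,-0.01,1,0,0,0,0,1])

```text
clock: 5.9
eef_pos: [607.8, 4.4, 115.6]
eef_rot: [-3.14, 0.002, 0.15]
wrist_force: [-6.3, 5.2, 4.1]
finger_gap: 17.4
finger_force: 25.0
```

step_arm(series=[0,-1.5,0,-0.01,1,0,-1.5,0,-0.01,1,0,0,0,0,1])

```text
clock: 6.28
eef_pos: [607.8, 1.4, 115.6]
eef_rot: [-3.14, 0.002, 0.13]
wrist_force: [-7.8, 4.7, 5.3]
finger_gap: 17.3
finger_force: 25.0
```

The force stays at about 5 N, so either the lever is still turning or the freed stop is sliding. I'll let go, rise and look.

step_arm(series=[0,0,0,0,0.5,0,0,0,0,0.5,0,0,20,0,0.5,0,0,30,0,0.3,-30,0,20,0,0.3,-50,0,0,0,0.3,-50,0,0,0,0.3,-50,0,0,0,0.3,-50,0,0,0,0.3,0,0,0,0,0.3])

```text
clock: 7.52
eef_pos: [376.7, 0.7, 185.7]
eef_rot: [3.141, -0.001, 0.13]
wrist_force: [0.2, -0.9, 0.5]
finger_gap: 65.7
finger_force: 0.0
```

```bash
python3 - <<'E'
from h import *
i,p,d=cam('top'); np.savez('top1.npz',p=p,d=d)
cr=cv2.resize(p[170:320,200:415],None,fx=3.6,fy=3.6,interpolation=2); cv2.imwrite('pics/crop2.png',cv2.convertScaleAbs(cr,alpha=1.6))
E
```

```text
(no output)
```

View pics/crop2.png

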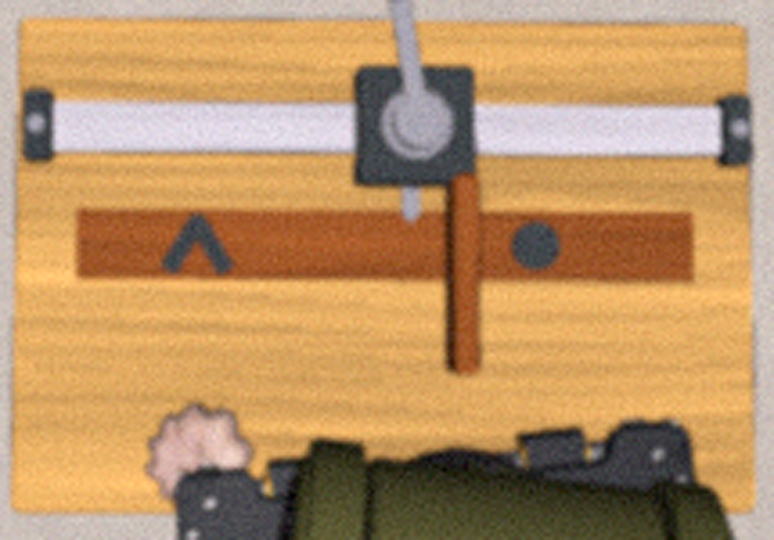

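The lever points nearly along +x, and the stop has slid about 8 mm towards -y. So the clamp was already free and the lever at or near its end stop. Now I'll measure.

```bash
python3 - <<'E'
from h import *
i=manip.camera_info('top'); D=np.load('top1.npz'); p,d=D['p'],D['d']; C=cloud(i,d); H=C[...,2]; g=p.max(2)
def b(roi,m,z,nm):
    u0,v0,u1,v1=roi; mm=np.zeros(m.shape,np.uint8); mm[v0:v1,u0:u1]=m[v0:v1,u0:u1]
    n,l,s,c=cv2.connectedComponentsWithStats(mm);k=1+np.argmax(s[1:,4])
    w=ray(i,*c[k],z); print(nm,s[k],w.round(1),'s',(w[1]-.0235*w[0]).round(1)); return w
for n in '01':
    D=np.load(f'top{n}.npz'); p,d=D['p'],D['d']; H=cloud(i,d)[...,2]; g=p.max(2)
    b((310,222,345,280),abs(H-70)<8,70,'fence'); 
    b((280,180,340,225),(abs(H-56)<7)&(g<75),56,'saddle'); ax=b((295,190,330,218),(H>62)&(H<85)&(g>75),73,'hub')
    b((240,225,272,250),g<75,26,'chev')
b((290,140,330,190),(g<60)&(H>100),120,'knob')
E
```

```text
fence [321 222   8  52 404] [471.5 -28.1  70. ] s -39.2
saddle [294 188  34  37 688] [544.   -4.4  56. ] s -17.2
hub [295 196  26  18 262] [ 5.446e+02 -5.000e-01  7.300e+01] s -13.3
chev [245 229  20  17 177] [486.1  89.1  26. ] s 77.7
fence [326 222   7  52 363] [472.2 -35.7  70. ] s -46.8
saddle [299 189  33  36 678] [543.  -10.9  56. ] s -23.7
hub [308 190  17  23 244] [547.1 -12.   73. ] s -24.9
chev [245 229  20  17 163] [486.1  88.9  26. ] s 77.4
knob [306 156  11  12 100] [606.3   1.2 120. ] s -13.1
```

The lever measures about 1.39 rad, so it is against its end stop. The stop is now at s = -24.8 and the chevron at s = 77.6. Next I pinch the fence.

step_arm(series=[26,-9,0,-0.027,0.4,26,-9,0,-0.027,0.4,26,-9,0,-0.027,0.4,25.3,-9.2,0,-0.026,0.4,0,0,-25,0,0.4,0,0,-25,0,0.4,0,0,-25,0,0.4,0,0,-25,0,0.4,0,0,-15,0,0.4,0,0,-10,0,0.4,0,0,0,0,0.4])

```text
clock: 8.95
eef_pos: [482.0, -35.5, 60.2]
eef_rot: [-3.142, 0.001, 0.023]
wrist_force: [-0.4, -0.0, 0.1]
finger_gap: 56.4
finger_force: 0.0
```

step_arm(series=[0,0,0,0,0.6,0,0,0,0,0.8,0,0,0,0,1,0,0,0,0,1,0,0,0,0,1], squeeze=30)

```text
clock: 9.57
eef_pos: [481.9, -35.3, 60.5]
eef_rot: [-3.141, -0.0, 0.023]
wrist_force: [-0.8, 0.9, 0.9]
finger_gap: 12.0
finger_force: 30.0
```

step_arm(series=[-0.1,4,0,0,1,-0.2,8,0,0,1,-0.3,12,0,0,1,-0.3,12,0,0,1,-0.3,12,0,0,1,-0.3,12,0,0,1,-0.3,12,0,0,1,-0.3,12,0,0,1,-0.2,9,0,0,1,-0.1,5,0,0,1,0,2,0,0,1,0,0,0,0,1,0,0,0,0,1])

```text
clock: 11.2
eef_pos: [479.7, 64.4, 60.6]
eef_rot: [3.141, -0.001, 0.023]
wrist_force: [2.7, -3.1, 0.6]
finger_gap: 11.9
finger_force: 30.0
```

```bash
python3 - <<'E'
from h import *
s=manip.read_state(); print(s['eef_pos'],s['finger_gap'])
i,p,d=cam('wrist'); print(i); cv2.imwrite('pics/w2.png',p); np.savez('w2.npz',p=p,d=d)
i,p,d=cam('side'); np.savez('s2.npz',p=p,d=d)
i,p,d=cam('top'); np.savez('top2.npz',p=p,d=d)
E
```

```text
[479.72636453  64.43683044  60.57623233] 11.907297297654514
{'fovy': 58.90414364153701, 'cx': 279.4795638438314, 'cy': 208.40100908004516, 'eye': array([561.65775729,  65.15781917, 215.8187723 ]), 'orientation': array([ 2.85542053e+00, -8.70763545e-04, -1.54821796e+00])}
```

View pics/w2.png

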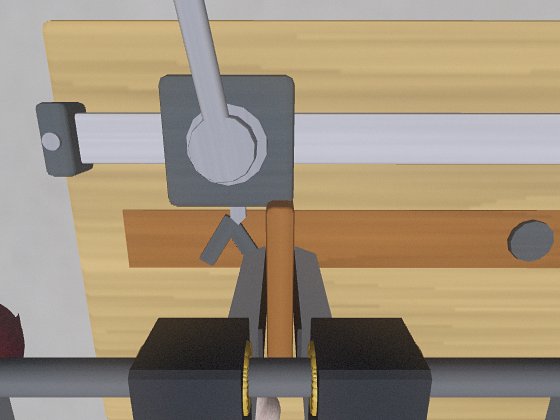

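Wrist view: the pointer tip at (238,222) is just right of the chevron's apex at about (232,217), and the disc is at (530,241). I'll zoom in and work out the remaining distance.

```bash
python3 - <<'E'
from h import *
i=manip.camera_info('wrist'); D=np.load('w2.npz'); p,d=D['p'],D['d']; C=cloud(i,d)
cv2.imwrite('pics/w2c.png',cv2.resize(p[195:270,190:270],None,fx=8,fy=8,interpolation=2))
S=lambda w:w[1]-.0235*w[0]
for q in [(238,214),(238,219),(228,228),(210,255),(530,241),(250,100)]: print(q,C[q[1],q[0]].round(1))
g=p.max(2); m=np.zeros(g.shape,np.uint8); m[215:268,500:560]=(g[215:268,500:560]<110); n,l,s,c=cv2.connectedComponentsWithStats(m); k=1+np.argmax(s[1:,4]); w=ray(i,*c[k],26); print('disc',s[k],w,S(w))
for n in '12':
    pass
# top view
i=manip.camera_info('top'); D=np.load('top2.npz'); p,d=D['p'],D['d'];H=cloud(i,d)[...,2]; g=p.max(2)
m=((abs(H-56)<7)&(g<75)).astype(np.uint8); m[:180]=0;m[225:]=0;m[:,:230]=0;m[:,330:]=0
n,l,s,c=cv2.connectedComponentsWithStats(m);k=1+np.argmax(s[1:,4]);w=ray(i,*c[k],56);print('saddle',s[k],w,S(w))
E
```

```text
(238, 214) [503.4  85.4  29.8]
(238, 219) [501.   85.3  30.8]
(228, 228) [494.3  91.2  26.4]
(210, 255) [479.2 101.   28.4]
(530, 241) [490.8 -72.6  27.4]
(250, 100) [561.   77.   58.6]
disc [ 507  220   47   42 1375] [490.56947825 -73.25583285  26.        ] -84.78421559076082
saddle [258 188  16  19 179] [557.72461763  68.39899195  56.        ] 55.292463434434836
```

View pics/w2c.png

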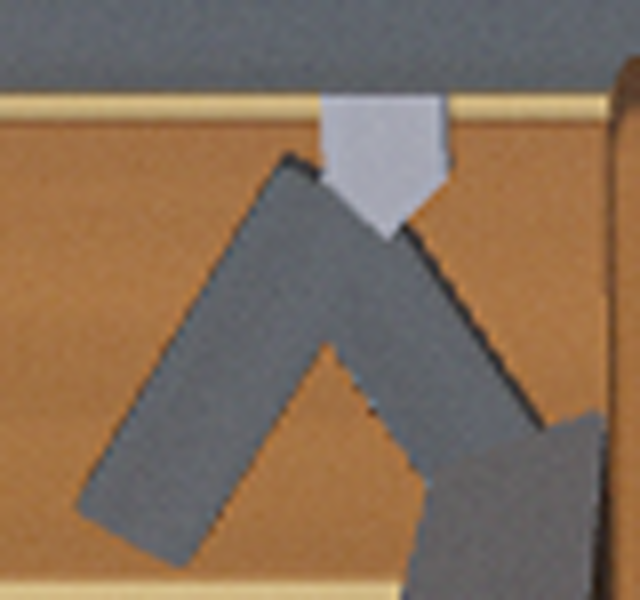

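```bash
python3 - <<'E'
from h import *
i=manip.camera_info('wrist')
def P(a,b,z):
    w=ray(i,190+(a+.5)/8-.5,195+(b+.5)/8-.5,z); print((a,b),w.round(2),'s',round(w[1]-.0235*w[0],2))
for q in [(315,104),(330,343)]: P(*q,26)
for q in [(388,240),(321,170),(448,170)]: P(*q,29.5)
E
```

```text
(315, 104) [505.68  90.61  26.  ] s 78.73
(330, 343) [488.75  89.86  26.  ] s 78.37
(388, 240) [497.45  85.46  29.5 ] s 73.77
(321, 170) [502.2   89.82  29.5 ] s 78.01
(448, 170) [502.39  81.48  29.5 ] s 69.67
```

The image-relative measurement says 4.7 mm remain, so I'll move that and check again.

step_arm(series=[0,1.5,0,0,1,-0.1,2,0,0,1,0,1.2,0,0,1,0,0,0,0,1,0,0,0,0,1])

```text
clock: 11.98
eef_pos: [479.6, 69.0, 60.5]
eef_rot: [3.141, -0.001, 0.023]
wrist_force: [2.7, -4.2, 0.4]
finger_gap: 11.8
finger_force: 30.0
```

```bash
python3 - <<'E'
from h import *
s=manip.read_state(); print(s['eef_pos'],s['finger_gap'],s['wrist_force'])
i,p,d=cam('wrist'); print(i['eye'],i['orientation']); np.savez('w3.npz',p=p,d=d)
cv2.imwrite('pics/w3c.png',cv2.resize(p[195:270,190:290],None,fx=8,fy=8,interpolation=2))
E
```

```text
[479.60449069  68.99172057  60.54942472] 11.784406830659147 [ 2.73543391 -4.21046531  0.41982776]
[561.55857712  69.76233077 215.81371704] [ 2.85536353e+00 -1.04055637e-03 -1.54821423e+00]
```

View pics/w3c.png

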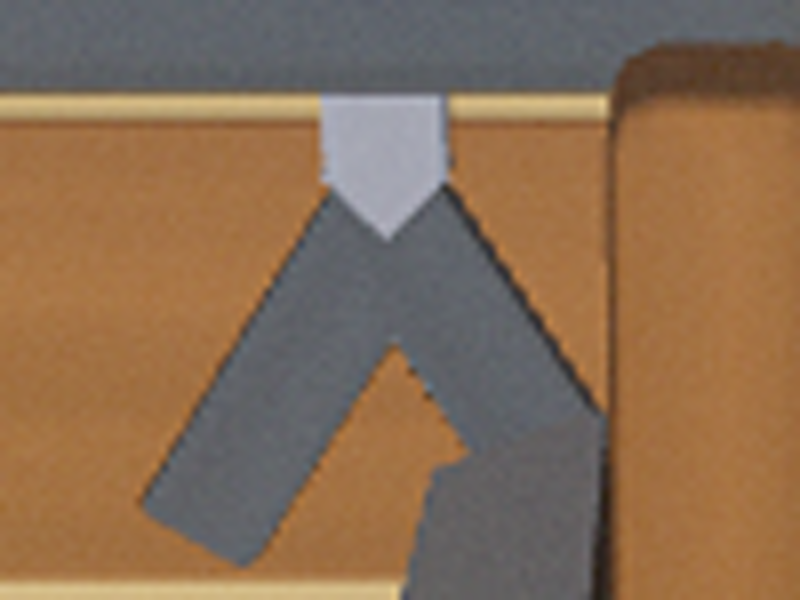

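The chevron's axis at the pointer's row is at crop column 388 and the pointer tip is at 388, so they line up apart from about 0.3 mm of parallax. I'll add that, release, rise and back off to see the knob.

step_arm(series=[0,0.3,0,0,1,0,0,0,0,1,0,0,0,0,0.5,0,0,0,0,0.4,0,0,10,0,0.4,0,0,30,0,0.4,0,0,40,0,0.4,0,0,45,0,0.4,-50,0,0,0.04,0.5,-50,0,0,0.06,0.6,0,0,0,0.07,0.6,0,0,0,0,0.6])

```text
clock: 13.52
eef_pos: [379.4, 69.6, 186.3]
eef_rot: [3.142, -0.001, 0.193]
wrist_force: [-0.3, -0.5, -0.5]
finger_gap: 37.7
finger_force: 0.0
```

```bash
cat > m.py <<'E'
from h import *
import sys
i,p,d=cam('top'); np.savez(sys.argv[1],p=p,d=d); H=cloud(i,d)[...,2]; g=p.max(2)
def b(roi,m,z,nm):
    u0,v0,u1,v1=roi; mm=np.zeros(m.shape,np.uint8); mm[v0:v1,u0:u1]=m[v0:v1,u0:u1]
    n,l,s,c=cv2.connectedComponentsWithStats(mm)
    if n<2: print(nm,'none'); return
    k=1+np.argmax(s[1:,4])
    w=ray(i,*c[k],z); print(nm,s[k],w.round(1),'s',(w[1]-.0235*w[0]).round(1))
b((250,218,290,280),abs(H-70)<8,70,'fence')
b((225,180,290,225),(abs(H-56)<7)&(g<75),56,'saddle')
b((225,225,262,250),(g<75)&(H<40),26,'chev')
b((190,140,280,215),(g<60)&(H>100),120,'knob')
E
python3 m.py t3.npz; python3 -c "
from h import *
s=manip.read_state();print(s['clock'],s['eef_pos'],s['eef_rot'])"
```

```text
fence [264 218   7  56 390] [472.5  67.   70. ] s 55.9
saddle [238 188  33  33 673] [540.9  90.4  56. ] s 77.7
chev [245 231  17  15 145] [486.1  90.1  26. ] s 78.7
knob [243 155  10  12 101] [604.1 102.3 120. ] s 88.1
13.575 [379.57629454  69.54637837 186.00637941] [ 3.14154304e+00 -8.99831052e-04  1.91394522e-01]
```

The stop is at s = 77.9 (fence) and 77.7 (saddle), and the chevron is at 77.6, so it's aligned. The knob is at about (604.7,102.3), still fully open. I'll go to the knob and pinch it gently.

step_arm(series=[20,3,0,0,0.6,40,6,0,0,0.6,45,6.6,0,0,0.6,45,6.6,0,0,0.6,45,6.6,0,0,0.6,30.2,4.1,0,0,0.6,0,0,0,0,0.6,0,0,-20,0,0.6,0,0,-20,0,0.6,0,0,-20,0,0.6,0,0,-11,0,0.6,0,0,0,0,0.6], squeeze=4)

```text
clock: 15.08
eef_pos: [604.1, 102.3, 114.1]
eef_rot: [-3.141, 0.001, 0.192]
wrist_force: [-1.1, 0.7, 1.1]
finger_gap: 37.7
finger_force: 0.0
```

step_arm(series=[0,0.4,0.5,0,0.7,0,0,0,0,0.8,0,0,0,0,0.9,0,0,0,0,1,0,0,0,0,1,0,0,0,0,1], squeeze=4)

```text
clock: 15.82
eef_pos: [604.7, 103.1, 115.5]
eef_rot: [-3.141, -0.001, 0.193]
wrist_force: [-0.8, 5.2, 6.8]
finger_gap: 17.9
finger_force: 4.0
```

step_arm(series=[-1.6,6.3,0,0.1,1,-2.2,6.1,0,0.1,1,-2.8,5.9,0,0.1,1,-3.4,5.5,0,0.1,1,-3.9,5.2,0,0.1,1,-4.4,4.8,0,0.1,1], squeeze=10)

```text
clock: 16.58
eef_pos: [586.9, 136.2, 115.6]
eef_rot: [3.14, -0.001, 0.796]
wrist_force: [2.0, -2.7, 3.9]
finger_gap: 17.9
finger_force: 10.0
```

step_arm(series=[-4.9,4.3,0,0.1,1,-5.3,3.8,0,0.1,1,-5.6,3.3,0,0.1,1,-5.9,2.7,0,0.1,1,-6.2,2.1,0,0.1,1,-6.3,1.5,0,0.1,1,-6.4,0.8,0,0.1,1,-6.5,0.2,0,0.1,1,0,0,0,0,1], squeeze=15)

```text
clock: 17.7
eef_pos: [541.5, 154.0, 115.8]
eef_rot: [3.135, 0.001, 1.594]
wrist_force: [15.2, -6.9, -2.3]
finger_gap: 17.7
finger_force: 15.0
```

step_arm(series=[-0.8,0,0,0,1,0,0,0,0,1], squeeze=25)

```text
clock: 17.95
eef_pos: [541.4, 153.9, 115.9]
eef_rot: [3.134, 0.001, 1.592]
wrist_force: [20.2, -7.3, -4.2]
finger_gap: 17.4
finger_force: 25.0
```

The force rises with no movement, so the lever is hard on its locked stop. I'll ease off, release, rise and check.

step_arm(series=[0.9,0,0,0,1,0,0,0,0,0.8,0,0,0,0,0.5,0,0,0,0,0.5,0,0,15,0,0.5,0,0,30,0,0.5,0,0,30,0,0.5,-30,15,20,0,0.4,-50,20,0,0,0.4,-50,20,0,0,0.3,-40,20,0,0,0.3,0,0,0,0,0.3,0,0,0,0,0.3])

```text
clock: 19.58
eef_pos: [369.8, 230.3, 210.7]
eef_rot: [3.14, -0.0, 1.593]
wrist_force: [0.0, -1.0, 0.1]
finger_gap: 65.9
finger_force: 0.0
```

```bash
python3 m.py t4.npz; python3 - <<'E'
from h import *
p=np.load('t4.npz')['p']
cr=cv2.resize(p[170:320,170:375],None,fx=3.8,fy=3.8,interpolation=2); cv2.imwrite('pics/crop4.png',cv2.convertScaleAbs(cr,alpha=1.6))
E
```

```text
fence [265 218   7  56 389] [472.9  65.4  70. ] s 54.3
saddle [239 188  33  33 686] [542.2  88.8  56. ] s 76.1
chev [245 230  17  16 146] [486.1  90.5  26. ] s 79.0
knob [208 195  12  12 103] [540.  153.1 120. ] s 140.4
```

View pics/crop4.png

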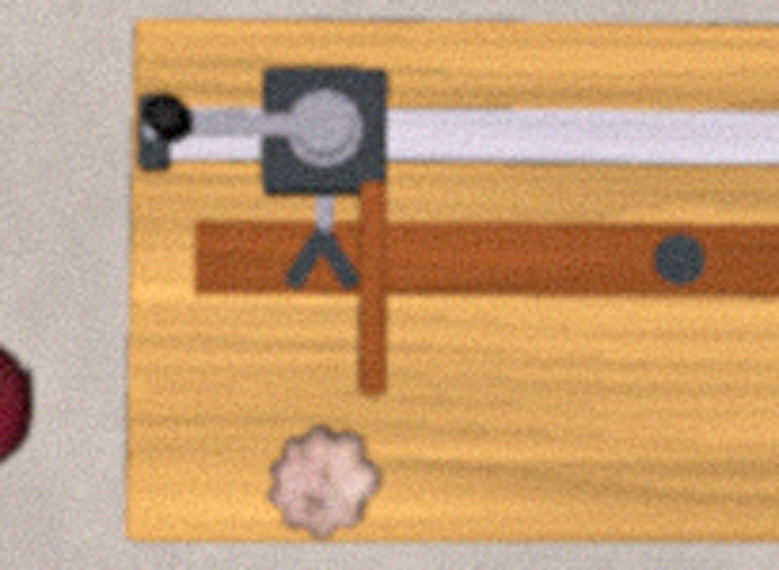

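Lever locked, but the top view suggests the stop shifted about 1.5 mm towards -y during the re-clamping. Pointer is at crop (324,215) and the chevron's apex at (322,235). I'll measure it closely with the wrist camera from directly above.

step_arm(series=[22,-37,0,0,0.3,22,-37,0,0,0.3,22,-37,0,0,0.3,22,-37,0,0,0.3,22,-37,0,0,0.3,20,-35,0,0,0.3,0,0,-10,0,0.3,0,0,0,0,0.3])

```text
clock: 20.62
eef_pos: [498.9, 10.0, 198.9]
eef_rot: [-3.139, -0.0, 1.592]
wrist_force: [-0.7, 0.7, 0.1]
finger_gap: 65.8
finger_force: 0.0
```

```bash
python3 - <<'E'
from h import *
i,p,d=cam('wrist'); np.savez('w5.npz',p=p,d=d); print(i['eye'])
f_=f(i);R=Rot(i['orientation'])
def proj(w): c=R.T@(np.array(w)-i['eye']); return np.array([i['cx']+f_*c[0]/c[2],i['cy']+f_*c[1]/c[2]])
q=proj((495,89,26)).round().astype(int); print(q)
u0,v0=max(q[0]-40,0),max(q[1]-32,0); print(u0,v0)
cv2.imwrite('pics/w5c.png',cv2.resize(p[v0:v0+64,u0:u0+80],None,fx=9,fy=9,interpolation=2))
E
```

```text
[496.63641889  91.76659709 354.11782057]
[278 102]
238 70
```

View pics/w5c.png

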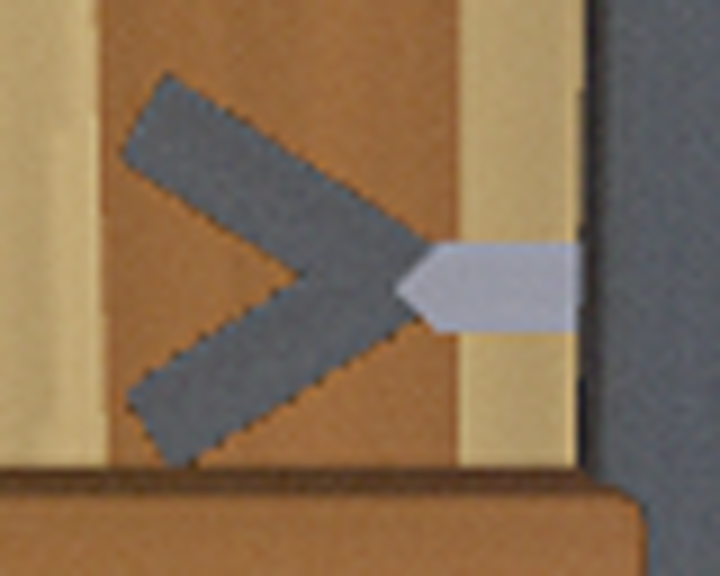

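The pointer is about 19 crop px off the chevron axis, roughly 1.8 mm towards -y, and there is time to do better. I'll reopen the clamp, correct the stop, and re-lock without pressing the knob towards -y.

step_arm(series=[11,36,0,0,0.5,11,36,0,0,0.5,11,36,0,0,0.5,10.3,36,0,0,0.5,0,0,-20,0,0.5,0,0,-20,0,0.5,0,0,-20,0,0.5,0,0,-16,0,0.5,0,0,-7,0,0.5,0,0,0,0,0.7,0,0,0,0,0.9,0,0,0,0,1,0,0,0,0,1,0,0,0,0,1], squeeze=15)

```text
clock: 22.42
eef_pos: [542.7, 154.3, 117.3]
eef_rot: [3.141, -0.0, 1.593]
wrist_force: [-1.0, 0.7, 4.1]
finger_gap: 17.6
finger_force: 15.0
```

step_arm(series=[6.3,-0.2,-1,-0.1,1,6.2,-0.8,0,-0.1,1,6.1,-1.5,0,-0.1,1,5.9,-2.1,0,-0.1,1,5.7,-2.7,0,-0.1,1,5.4,-3.3,0,-0.1,1,5.1,-3.8,0,-0.1,1,4.7,-4.3,0,-0.1,1,4.2,-4.8,0,-0.1,1,3.8,-5.2,0,-0.1,1,3.3,-5.6,0,-0.1,1,2.7,-5.9,0,-0.1,1,2.1,-6.1,0,-0.1,1,1.5,-6.3,0,-0.1,1,0,-2,0,0,1,0,-2,0,0,1,0,0,0,0,1])

```text
clock: 24.55
eef_pos: [605.6, 98.3, 117.0]
eef_rot: [-3.141, -0.001, 0.193]
wrist_force: [-4.7, 4.7, 9.7]
finger_gap: 17.5
finger_force: 15.0
```

step_arm(series=[0,0,0,0,0.7,0,0,0,0,0.5,0,0,10,0,0.4,0,0,25,0,0.4,0,0,35,0,0.4,-30,-9,0,-0.04,0.4,-35,-9,0,-0.05,0.4,-35,-9,0,-0.04,0.4,-25,-8.8,0,-0.04,0.4,0,0,-30,0,0.4,0,0,-30,0,0.4,0,0,-30,0,0.4,0,0,-25,0,0.4,0,0,-11,0,0.4,0,0,0,0,0.7,0,0,0,0,0.9,0,0,0,0,1,0,0,0,0,1,0,0,0,0,1], squeeze=30)

```text
clock: 26.92
eef_pos: [480.7, 62.0, 60.2]
eef_rot: [-3.141, -0.0, 0.023]
wrist_force: [-1.5, 0.2, 3.0]
finger_gap: 12.2
finger_force: 30.0
```

step_arm(series=[0,2,0,0,1,-0.1,2.5,0,0,1,-0.1,2,0,0,1,0,1,0,0,1,0,0,0,0,1,0,0,0,0,1])

```text
clock: 27.68
eef_pos: [480.5, 69.1, 60.2]
eef_rot: [3.141, -0.0, 0.023]
wrist_force: [-1.5, -4.5, 4.9]
finger_gap: 12.0
finger_force: 30.0
```

```bash
python3 - <<'E'
from h import *
s=manip.read_state(); print(s['eef_pos'],s['wrist_force'])
i,p,d=cam('wrist'); i0=i; np.savez('w6.npz',p=p,d=d)
# pointer & chevron rows in w3 and w6: pointer mask (bright grey) columns on rows 208..216; chevron left-leg edge on rows 240..250
for n in('w3','w6'):
    p=np.load(n+'.npz')['p'].astype(int); sat=p.max(2)-p.min(2); g=p.max(2)
    pc=[np.nonzero((g[r,220:258]>140)&(sat[r,220:258]<60))[0].mean()+220 for r in range(209,216)]
    L=[np.nonzero(sat[r,190:240]<40)[0].min()+190 for r in range(238,256)]
    print(n,np.mean(pc).round(2),np.polyfit(range(238,256),L,1).round(3),np.mean(L))
E
```

```text
[480.53106866  69.05560858  60.23641898] [-1.51339446 -4.54963944  4.85773112]
w3 237.29 [ -0.596 361.146] 214.11111111111111
w6 237.08 [ -0.608 365.   ] 215.16666666666666
```

The pose matches the earlier aligned one. I'll add 0.5 mm, release, and go to the knob, biased slightly +y so that closing cannot press the stop back.

step_arm(series=[0,0.5,0,0,1,0,0,0,0,1,0,0,0,0,0.7,0,0,0,0,0.4,0,0,0,0,0.4,0,0,10,0,0.4,0,0,32,0,0.4,0,0,40,0,0.4,0,0,45,0,0.5,30,9,0,0.04,0.6,35,9,0,0.05,0.6,35,9,0,0.04,0.6,24.7,9,0,0.04,0.6,0,0,0,0,0.6], squeeze=30)

```text
clock: 29.48
eef_pos: [605.7, 106.2, 186.9]
eef_rot: [-3.142, 0.0, 0.193]
wrist_force: [-0.7, -0.2, -0.4]
finger_gap: 37.5
finger_force: 0.0
```

```bash
python3 - <<'E'
from h import *
s=manip.read_state(); print(s['clock'],s['eef_pos'],s['eef_rot'])
i,p,d=cam('wrist'); np.savez('w7.npz',p=p,d=d); print(i['eye'])
R=Rot(i['orientation'])
for w in [(487,90,26),(505,90,29),(605,104,120)]:
    c=R.T@(np.array(w)-i['eye']); print(w,(i['cx']+f(i)*c[0]/c[2]).round(),(i['cy']+f(i)*c[1]/c[2]).round())
E
```

```text
29.475 [605.6978208  106.24268261 186.88672839] [-3.14152131e+00  2.00094809e-04  1.93383127e-01]
[686.25023273 121.04974479 342.10703064]
(487, 90, 26) 271.0 316.0
(505, 90, 29) 275.0 301.0
(605, 104, 120) 281.0 235.0
```

step_arm(series=[0,0,-20,0,0.6,0,0,-20,0,0.6,0,0,-20,0,0.6,0,0,-10,0,0.6,0,0,0,0,0.6,0,0,0,0,0.7,0,0,0,0,0.78,0,0,0,0,0.82,0,0,0,0,0.9,0,0,0,0,1], squeeze=3)

```text
clock: 30.78
eef_pos: [605.4, 105.8, 117.4]
eef_rot: [3.141, -0.001, 0.193]
wrist_force: [1.6, -2.4, 5.4]
finger_gap: 17.9
finger_force: 3.0
```

Only 2.4 N, on the closing side, which is what I wanted. Now I swing it shut.

step_arm(series=[-1.5,6,0,0.1,1,-2.1,6.1,0,0.1,1,-2.7,5.9,0,0.1,1,-3.3,5.5,0,0.1,1,-3.8,5.2,0,0.1,1,-4.3,4.8,0,0.1,1], squeeze=8)

```text
clock: 31.52
eef_pos: [587.2, 139.0, 117.3]
eef_rot: [3.141, 0.001, 0.796]
wrist_force: [-1.1, -6.4, 7.2]
finger_gap: 17.8
finger_force: 8.0
```

step_arm(series=[-4.8,4.3,0,0.1,1,-5.2,3.8,0,0.1,1,-5.5,3.3,0,0.1,1,-5.8,2.7,0,0.1,1,-6,2.1,0,0.1,1,-6.2,1.5,0,0.1,1,-6.3,0.8,0,0.1,1,-6.4,0.2,0,0.1,1,-0.5,0,0,0,1,0,0,0,0,1], squeeze=15)

```text
clock: 32.78
eef_pos: [541.8, 156.7, 117.5]
eef_rot: [3.139, 0.002, 1.592]
wrist_force: [7.9, -12.1, 2.4]
finger_gap: 17.5
finger_force: 15.0
```

step_arm(series=[-1,-0.6,0,0,1,0,0,0,0,1], squeeze=20)

```text
clock: 33.02
eef_pos: [541.6, 156.5, 117.6]
eef_rot: [3.136, 0.001, 1.592]
wrist_force: [14.1, -8.2, -1.0]
finger_gap: 17.7
finger_force: 20.0
```

step_arm(series=[0.9,0,0,0,1,0,0,0,0,0.8,0,0,0,0,0.5,0,0,0,0,0.5,0,0,15,0,0.5,0,0,30,0,0.5,0,0,37,0,0.5,-10,-36,0,0,0.4,-11,-36,0,0,0.3,-11,-36,0,0,0.3,-11,-38,0,0,0.3,0,0,0,0,0.3,0,0,0,0,0.3])

```text
clock: 34.65
eef_pos: [497.8, 11.9, 199.6]
eef_rot: [3.141, -0.0, 1.593]
wrist_force: [0.6, 0.5, 0.7]
finger_gap: 65.4
finger_force: 0.0
```

```bash
python3 - <<'E'
from h import *
i,p,d=cam('wrist'); np.savez('w8.npz',p=p,d=d); print(i['eye'])
f_=f(i);R=Rot(i['orientation'])
def proj(w): c=R.T@(np.array(w)-i['eye']); return np.array([i['cx']+f_*c[0]/c[2],i['cy']+f_*c[1]/c[2]])
q=proj((495,89,26)).round().astype(int)
u0,v0=max(q[0]-40,0),max(q[1]-32,0); print(u0,v0)
cv2.imwrite('pics/w8c.png',cv2.resize(p[v0:v0+64,u0:u0+80],None,fx=9,fy=9,interpolation=2))
E
```

```text
[495.01223999  93.60099741 354.86930177]
239 72
```

View pics/w8c.png

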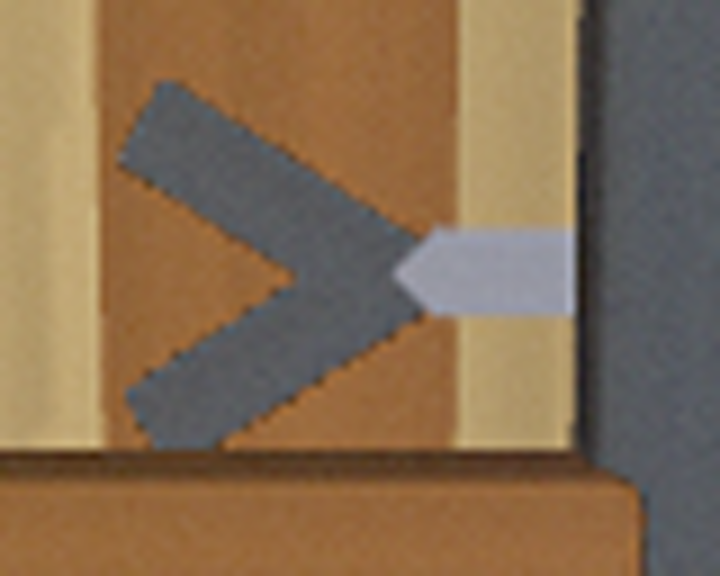

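The pointer's centre line (crop row 273) now lies on the chevron axis (about 272). The lever came up against the same hard locked stop as before, and the arm is clear. Handing in.

```bash
python3 -c "
from cell import manip
print(manip.sign_off())"
```

```text
the job is handed in; nothing more can be done
None
```

The stop is locked with its pointer on the chevron to within about 0.3 mm and the gripper is clear; I re-opened the clamp once to correct a 1.8 mm shift from the first locking, and handed in at about 35 s with no verdict returned.

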